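# Dress the display step with a canister set in order of height

## Task

Set out the four blue canisters on the display step for the shop: one upright in the middle of each cork pad, in order of height along the row, from the tallest next to the potted plant down to the shortest next to the price ticket. Do not knock a canister over, and leave the white bud vase standing where it is.

Things in the scene. Friction and masses are not known exactly. Their poses are not given: they have to be found in the camera images.
- canister_xl: the tallest of the four blue stoneware canisters, loose, about 500 g: round, 80 mm across, 126 mm high to the top of its pale wooden lid, with a dark wooden knob (upright cylinder 26 mm across, 24 mm high) in the middle of the lid, so 150 mm high in all. The lid is fixed on, so the canister can be carried by the knob. Origin at the centre of the underside, z up along its axis; it starts upright on the table
- canister_l: the second tallest of the four blue stoneware canisters, loose, about 400 g: round, 72 mm across, 104 mm high to the top of its pale wooden lid, with a dark wooden knob (upright cylinder 26 mm across, 24 mm high) in the middle of the lid, so 128 mm high in all. The lid is fixed on, so the canister can be carried by the knob. Origin at the centre of the underside, z up along its axis; it starts upright on the table
- canister_m: the second shortest of the four blue stoneware canisters, loose, about 300 g: round, 64 mm across, 82 mm high to the top of its pale wooden lid, with a dark wooden knob (upright cylinder 26 mm across, 24 mm high) in the middle of the lid, so 106 mm high in all. The lid is fixed on, so the canister can be carried by the knob. Origin at the centre of the underside, z up along its axis; it starts upright on the table
- canister_s: the shortest of the four blue stoneware canisters, loose, about 220 g: round, 56 mm across, 60 mm high to the top of its pale wooden lid, with a dark wooden knob (upright cylinder 26 mm across, 24 mm high) in the middle of the lid, so 84 mm high in all. The lid is fixed on, so the canister can be carried by the knob. Origin at the centre of the underside, z up along its axis; it starts upright on the table
- pad_a: one of four identical round cork pads in a row along the display step: 88 mm across, 4 mm thick, fixed. Origin at the centre of its underside, which lies on the step's deck 50 mm above the table; its top is 54 mm above the table. z up, y along the row, x across it. Neighbouring pads are 95 to 115 mm apart, centre to centre; the letters say nothing about their order in the row. The step is a white board 600 mm long and 120 mm deep on red beams, fixed
- pad_b: one of four identical round cork pads in a row along the display step: 88 mm across, 4 mm thick, fixed. Origin at the centre of its underside, which lies on the step's deck 50 mm above the table; its top is 54 mm above the table. z up, y along the row, x across it. Neighbouring pads are 95 to 115 mm apart, centre to centre; the letters say nothing about their order in the row. The step is a white board 600 mm long and 120 mm deep on red beams, fixed
- pad_c: one of four identical round cork pads in a row along the display step: 88 mm across, 4 mm thick, fixed. Origin at the centre of its underside, which lies on the step's deck 50 mm above the table; its top is 54 mm above the table. z up, y along the row, x across it. Neighbouring pads are 95 to 115 mm apart, centre to centre; the letters say nothing about their order in the row. The step is a white board 600 mm long and 120 mm deep on red beams, fixed
- pad_d: one of four identical round cork pads in a row along the display step: 88 mm across, 4 mm thick, fixed. Origin at the centre of its underside, which lies on the step's deck 50 mm above the table; its top is 54 mm above the table. z up, y along the row, x across it. Neighbouring pads are 95 to 115 mm apart, centre to centre; the letters say nothing about their order in the row. The step is a white board 600 mm long and 120 mm deep on red beams, fixed
- plant: small artificial succulent in a terracotta pot, fixed at one end of the display step (either end), 64 mm across and about 95 mm high above the deck. Origin at the centre of the pot's underside, about 92 mm from the centre of the nearest pad. At the other end of the step stands a blank price ticket in a small steel holder, 70 mm high and 56 mm wide
- bud_vase: slender white ceramic bud vase, loose, 62 mm across at the belly, 100 mm high, standing among the canisters. Origin at the centre of its underside. A capped amber glass jar, 62 mm across and 85 mm high, also stands among them. To be left standing where it is

How it is judged:
At the end, for the whole second after the job is handed in: Each canister stands upright (within 0.08 rad) and still on a cork pad, its centre within 12 mm of the pad's centre, released; counted from the plant, the pads hold the tallest, second tallest, second shortest and shortest canister. The bud vase is upright within 30 mm of where it started ((horizontal distance between canister_xl and pad_a below 0.012 m or horizontal distance between canister_xl and pad_b below 0.012 m or horizontal distance between canister_xl and pad_c below 0.012 m or horizontal distance between canister_xl and pad_d below 0.012 m) and horizontal distance between canister_xl and plant between 0.05 and 0.145 m and height (world z) of canister_xl between 0.05 and 0.058 m and angle between each of canister_xl, canister_l, canister_m, canister_s's own z axis and vertical below 0.08 rad and linear speed of each of canister_xl, canister_l, canister_m, canister_s below 0.02 m/s and (horizontal distance between canister_l and pad_a below 0.012 m or horizontal distance between canister_l and pad_b below 0.012 m or horizontal distance between canister_l and pad_c below 0.012 m or horizontal distance between canister_l and pad_d below 0.012 m) and horizontal distance between canister_l and plant between 0.145 and 0.25 m and height (world z) of canister_l between 0.05 and 0.058 m and (horizontal distance between canister_m and pad_a below 0.012 m or horizontal distance between canister_m and pad_b below 0.012 m or horizontal distance between canister_m and pad_c below 0.012 m or horizontal distance between canister_m and pad_d below 0.012 m) and horizontal distance between canister_m and plant between 0.25 and 0.355 m and height (world z) of canister_m between 0.05 and 0.058 m and (horizontal distance between canister_s and pad_a below 0.012 m or horizontal distance between canister_s and pad_b below 0.012 m or horizontal distance between canister_s and pad_c below 0.012 m or horizontal distance between canister_s and pad_d below 0.012 m) and horizontal distance between canister_s and plant between 0.355 and 0.46 m and height (world z) of canister_s between 0.05 and 0.058 m and distance of bud_vase from where it was at the start of the episode below 0.03 m and angle between bud_vase's own z axis and vertical below 0.1 rad); the robot touches nothing.
It fails at once if the tallest canister is knocked over (leans more than 45 degrees) (angle between canister_xl's own z axis and vertical above 0.785 rad).
It fails at once if the second tallest canister is knocked over (leans more than 45 degrees) (angle between canister_l's own z axis and vertical above 0.785 rad).
It fails at once if the second shortest canister is knocked over (leans more than 45 degrees) (angle between canister_m's own z axis and vertical above 0.785 rad).
It fails at once if the shortest canister is knocked over (leans more than 45 degrees) (angle between canister_s's own z axis and vertical above 0.785 rad).
It fails at once if the white bud vase is knocked over or shoved more than 30 mm (distance of bud_vase from where it was at the start of the episode above 0.03 m or angle between bud_vase's own z axis and vertical above 0.5 rad).
It also fails if it takes over 96 s, if anything falls off the work surface, if the arm or the gripper's body presses on something with over 40 N, if the wrist force passes 120 N, or if a joint passes its speed limit or range.

## Robot

A 7-joint arm with a two-finger parallel gripper is mounted at the origin on the work surface. World frame = base frame: x ahead of the robot, y to its left, z up, the work surface at z = 0. Lengths are in m, angles in rad, forces in N, time in s.
With the tool pointing down it reaches from about 0.4 to 0.9 m from the base axis. Payload 5.6 kg.
Tool frame: the origin (TCP) lies midway between the tips of the shut fingers; the grasp point (between the pads) lies manip.grip_point_offset behind it (manip.grip_point_offset is the distance from the TCP to the grasp point, in m); y points along the fingers, x is the direction in which the jaws open and shut, and the axes are right-handed (so a half turn about y gives the same grasp; the last joint's range is limited). The gripper opens to 92 mm and grips with 3 to 60 N. Pads are 20 mm wide; open, the fingers measure 128 mm over their backs; the gripper's body (75 mm by 189 mm) begins 69 mm behind the grasp point.
Start: joints at [-1.164, 0.468, -0.012, 1.603, 0.006, 1.071, -0.056], TCP at [0.283, 0.585, 0.215] pointing down, gripper open.
Joint ranges: [-2.53, 2.53], [-0.31, 2.02], [-1.57, 1.55], [0.28, 2.44], [-1.29, 4.43], [0.15, 1.84], [-2.92, 2.92]. Speed limits (rad/s): [2.57, 2.57, 3.14, 3.14, 3.14, 3.14, 3.14].

## Interface

Orientations are given as [roll, pitch, yaw] about the fixed x, y, z axes, in that order (R = Rz(yaw) Ry(pitch) Rx(roll)).
In Python, from workcell import manip gives the robot as it stands. The module is installed in compiled form; this text tells all that it offers.
- The arm moves only by the shell command python3 -m crank 'ROWS' [OPENING]. ROWS is JSON, a list of rows, each a list of 6 numbers: the shift along the tool's x, y, z in mm, then the turn, a rotation vector about the tool's x, y, z in degrees. A call has 1 to 8 rows; each row is the pose to reach, as a shift and turn from the pose commanded when the call began, along the tool's axes at that moment; what a row does not reach only later rows make up. A row lasts 1/8 s, in which the tool goes at most 62.5 mm and 10.7 degrees, less where a joint would pass 70% of its speed; a pose out of reach is approached as far as the arm can. A call with a gripper value outside its range is refused whole. OPENING is the opening, from 0 (shut) to 1 (fully open), set as the call begins (- or left out, the last holds). The fingers move at their own pace and stop on an object; the grip force is fixed at half the most. Time passes only in rows, so rows that repeat a pose let the fingers close. It gives the time, the measured TCP pose, the force and the opening at its end, in the units of the state.
- manip.get_state(): the state, without advancing time (a new reading comes with each control period).
- manip.snapshot(name): name is "side" or "top" or "wrist"; returns a dict with "image" (480x640x3 uint8, red, green, blue), "depth" (480x640 float32, m along the optical axis (not along the pixel's ray), 0 where there is no reading), "mtx" (3x3 intrinsics, pixels), "R" (3x3) and "t" (3): a world point X has camera coordinates R X + t; the wrist camera has in their place "tool_from_camera" (4x4, takes a point from camera to tool coordinates, whose origin is the TCP and whose axes are the tool frame's). Camera axes: x right, y down, z forward; pixel columns grow to the right and rows downward; lengths in m; the calibration is good to about 2 mm. A picture is of the moment at which its call begins: read the wrist's pose just before it.
- manip.job_done(): hands the job in, once; it reports no verdict.
The state is a dict: "t": time; "q": joint angles; "joint_vel": joint speeds; "joint_torque": joint torques, N m; "position": TCP position; "eef_rot": TCP orientation; "contact_force": force on the tool from outside, world axes, zero at the start; "ft_torque": the same for the moment, N m; "gripper_width": finger opening in m.
Only numpy, scipy, OpenCV 4.12 (cv2) and the standard library are available. Lean on these libraries where they do the work, as an engineer would, in place of code of your own. Each camera call takes 0.05 s, during which the arm holds its last target. There are 200 camera calls.

## Working session

There is one attempt and no reset: what is moved stays moved. The work goes in short steps, Python scripts to look and compute and a shell command to move; the robot and the scene stay as the last step left them, time stands still between calls to the robot, and variables do not carry over. Pictures are saved under pics/ and viewed, about 12 in all and at most 16, crops included, and the job is handed in when it is done.

```bash
mkdir -p pics; python3 - <<'E'
from workcell import manip
import cv2,numpy as np
s=manip.get_state();print(s,manip.grip_point_offset)
for n in("top","side"):
    d=manip.snapshot(n);cv2.imwrite(f"pics/{n}0.png",d["image"][:,:,::-1]);np.savez(f"{n}0.npz",**d)
    print(n,d["mtx"],d["R"],d["t"],-d["R"].T@d["t"])
E
```

```text
{'t': 0.0, 'q': array([-1.1639967 ,  0.46836364, -0.01161793,  1.60362087,  0.00603993,
        1.07139186, -0.05631085]), 'joint_vel': array([ 0.00100672, -0.00057973, -0.00128618, -0.00325735, -0.00141003,
        0.00151504,  0.00034684]), 'joint_torque': array([-1.75141981e-04, -5.20560730e+01, -1.24718694e-02, -2.43751645e+01,
       -5.66142204e-02,  1.71242229e-02,  1.61540365e-04]), 'position': array([0.28242288, 0.58479219, 0.21365029]), 'eef_rot': array([-1.57094731,  0.00174327,  1.12095438]), 'contact_force': array([ 0.18605309, -0.72278319,  1.93021281]), 'ft_torque': array([0.00029623, 0.01365306, 0.03326416]), 'gripper_width': 0.09207654873505415} 0.0187
top [[572.91625207   0.         321.66064649]
 [  0.         572.91625207 245.47214528]
 [  0.           0.           1.        ]] [[-0.00915364 -0.99981006 -0.01720606]
 [-0.99537277  0.01075625 -0.09548481]
 [ 0.09565174  0.01625241 -0.99528217]] [0.01558746 0.5138015  1.08929913] [ 0.40737335 -0.00764582  1.13348845]
side [[532.11053037   0.         320.89532328]
 [  0.         532.11053037 245.01802932]
 [  0.           0.           1.        ]] [[ 0.87126621 -0.49071449 -0.00971988]
 [-0.26927039 -0.46134624 -0.84537158]
 [ 0.41035185  0.73916097 -0.53409027]] [-0.46038387  0.21071969  0.69734068] [ 0.17170245 -0.64414931  0.54610444]
```

View pics/top0.png

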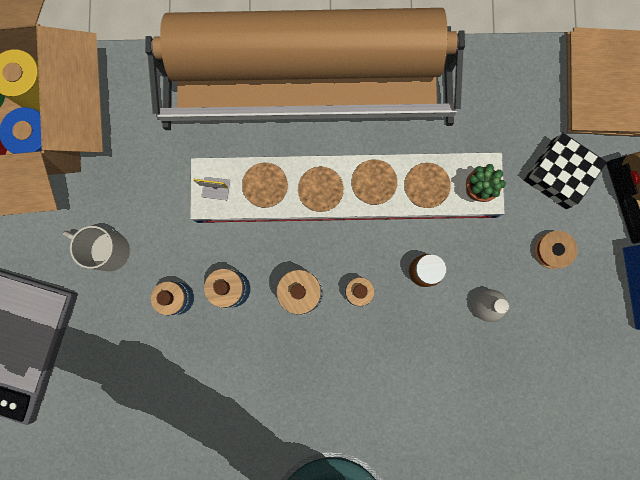

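View pics/side0.png

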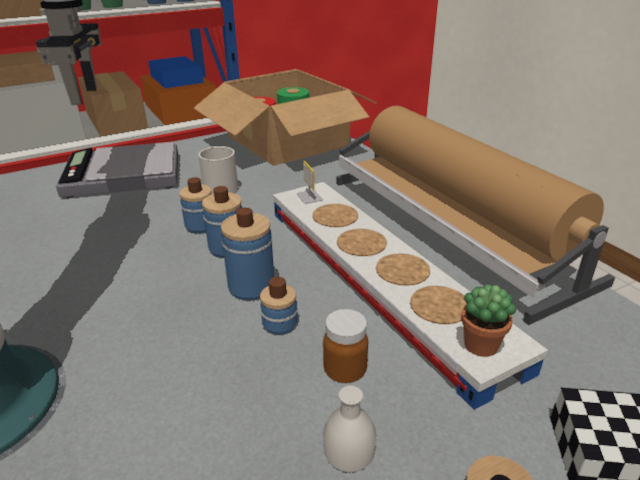

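The top view shows, left to right, what look like M (168,298), L (224,288), XL (298,291) and S (360,291). The jar is at (428,269) and the vase at (490,305). The pads are at (265,185), (321,189), (374,182) and (427,185), with the ticket at the left end (215,185) and the plant at the right end (486,182). The side view shows the same order. Next I'll measure the positions.

```bash
cat > h.py <<'E'
import numpy as np,cv2
from workcell import manip
def ray(d,uv,z):
    v=d["R"].T@np.linalg.inv(d["mtx"])@np.array([*uv,1.]);c=-d["R"].T@d["t"]
    return c+v*(z-c[2])/v[2]
def pix(d,X):
    p=d["mtx"]@(d["R"]@np.array(X)+d["t"]);return p[:2]/p[2]
def cloud(d):
    h,w=d["depth"].shape;u,v=np.meshgrid(np.arange(w),np.arange(h));Z=d["depth"]
    m=d["mtx"];P=np.stack([(u-m[0,2])/m[0,0]*Z,(v-m[1,2])/m[1,1]*Z,Z],-1)
    return (P-d["t"])@d["R"]
def blobs(mask,amin):
    n,l,s,c=cv2.connectedComponentsWithStats(mask.astype(np.uint8))
    return [(c[i],s[i,4],l==i) for i in range(1,n) if s[i,4]>=amin]
E
python3 - <<'E'
from h import *
d=dict(np.load("top0.npz"));im=d["image"];P=cloud(d);hsv=cv2.cvtColor(im,cv2.COLOR_RGB2HSV)
print("pads")
box=np.zeros(im.shape[:2],bool);box[150:222,190:465]=1
m=box&(hsv[...,1]>80)&(hsv[...,0]<25)
m=cv2.morphologyEx(m.astype(np.uint8),cv2.MORPH_CLOSE,np.ones((5,5)))
for c,a,l in blobs(m,600):
    cn=max(cv2.findContours(l.astype(np.uint8),0,2)[0],key=cv2.contourArea);(u,v),r=cv2.minEnclosingCircle(cn)
    e=cv2.fitEllipse(cn); X=ray(d,e[0],.054);Z=(d["R"]@X+d["t"])[2]
    print(c.round(1),np.round(e[0],1),"diam",np.array(e[1])*Z/572.9,X.round(4),"zdepth",np.median(P[l][:,2]).round(3))
print("plant",ray(d,(486,182),.12),np.median(P[172:192,478:495,2]))
print("cans")
for (u,v) in [(168,298),(224,288),(298,291),(360,291)]:
    b=np.zeros(im.shape[:2],bool);b[v-26:v+27,u-26:u+27]=1
    k=max(blobs(b&(hsv[...,2]<90)&(hsv[...,0]<25)&(hsv[...,1]>90),30),key=lambda t:t[1])
    lid=max(blobs(b&(hsv[...,0]<25)&(hsv[...,1]>70),100),key=lambda t:t[1])
    e=cv2.fitEllipse(max(cv2.findContours(lid[2].astype(np.uint8),0,2)[0],key=cv2.contourArea))
    zs=P[k[2]][:,2];zt=np.percentile(zs,85);top=k[2]&(P[...,2]>zt-.006)
    zl=np.median(P[lid[2]&~k[2]][:,2])
    print(k[0],k[1],"ztop",zt.round(4),"zlid",zl.round(4),"top",P[top][:,:2].mean(0).round(4),"ray top",ray(d,np.argwhere(top).mean(0)[::-1],zt).round(4),"lid",ray(d,e[0],zl).round(4),"lid diam",np.round(np.array(e[1])*(1.133-zl)/572.9,4))
for n,(u,v) in {"jar":(428,269),"vase":(502,306)}.items(): print(n,P[v,u],ray(d,(u,v),P[v,u,2]))
E
```

```text
pads
[374.1 181.6] [374.1 181.6] diam [0.08424804 0.08470106] [ 0.6327 -0.0913  0.054 ] zdepth 0.054
[264.4 184.5] [264.5 184.5] diam [0.08408478 0.08505507] [0.6296 0.1185 0.054 ] zdepth 0.054
[427.1 184.8] [427.2 184.8] diam [0.08404775 0.08524211] [ 0.6251 -0.1923  0.054 ] zdepth 0.055
[320.2 188.8] [320.2 188.7] diam [0.08458016 0.0846358 ] [0.6201 0.0118 0.054 ] zdepth 0.054
plant [ 0.61557394 -0.28592613  0.12      ] 0.1349019980883352
cans
[164.60330579 297.45454545] 121 ztop 0.1071 zlid 0.0821 top [0.4159 0.2955] ray top [0.4158 0.2951 0.1071] lid [0.4152 0.2942 0.0821] lid diam [0.0595 0.0614]
[222.21875    286.10416667] 96 ztop 0.1292 zlid 0.1043 top [0.4339 0.1867] ray top [0.4339 0.1864 0.1292] lid [0.4323 0.1873 0.1043] lid diam [0.0679 0.0686]
[298.55102041 288.2244898 ] 49 ztop 0.1513 zlid 0.1264 top [0.4287 0.0486] ray top [0.4287 0.0485 0.1513] lid [0.4236 0.0508 0.1264] lid diam [0.0758 0.0765]
[356.47058824 289.56862745] 51 ztop 0.0857 zlid 0.061 top [ 0.4259 -0.0536] ray top [ 0.4258 -0.0536  0.0857] lid [ 0.424  -0.0602  0.061 ] lid diam [0.0518 0.0521]
jar [ 0.46291476 -0.18437197  0.08452787] [ 0.46291476 -0.18437197  0.08452787]
vase [ 0.39472719 -0.31113269  0.10175722] [ 0.39472719 -0.31113269  0.10175722]
```

```bash
python3 -m crank '[[-40,-10,-35,0,-4,0],[-80,-20,-70,0,-8,0],[-120,-30,-105,0,-12,0],[-160,-40,-140,0,-16,0],[-200,-40,-175,0,-20,0],[-240,-40,-210,0,-24,0],[-280,-40,-245,0,-25.7,0],[-280,-40,-245,0,-25.7,0]]' 1
python3 - <<'E'
from h import *
s=manip.get_state();print(s["position"],s["eef_rot"],s["t"])
d=manip.snapshot("wrist");print(d["tool_from_camera"].round(4),d["mtx"][0])
t=dict(np.load("top0.npz"));P=cloud(t);print("roll heights",P[70:125:8,300].round(3))
E
```

```text
t: 1.1
position: [0.3824, 0.2229, 0.2546]
eef_rot: [-1.571, 0.001, 1.562]
contact_force: [-0.3, 0.1, 0.1]
gripper_width: 0.0918
[0.38241384 0.22293907 0.25458763] [-1.57087117e+00  6.81660913e-04  1.56245129e+00] 1.1
[[ 1.000e+00  3.000e-04 -4.000e-04 -1.000e-04]
 [ 5.000e-04 -2.839e-01  9.588e-01 -1.712e-01]
 [ 2.000e-04 -9.588e-01 -2.839e-01  8.040e-02]
 [ 0.000e+00  0.000e+00  0.000e+00  1.000e+00]] [407.32208501   0.         319.52381435]
roll heights [[0.821 0.045 0.138]
 [0.819 0.046 0.106]
 [0.821 0.049 0.061]
 [0.803 0.049 0.065]
 [0.788 0.049 0.064]
 [0.771 0.049 0.066]
 [0.76  0.05  0.051]]
```

```bash
python3 -m crank '[[-50,0,-12,0,-0.5,0],[-100,0,-25,0,-0.5,0],[-150,0,-38,0,-0.5,0],[-172,0,-42,0,-0.5,0],[-172,0,-42,0,-0.5,0],[-172,0,-42,0,-0.5,0]]' 0.7
cat >> h.py <<'E'
def wrist(name):
    from scipy.spatial.transform import Rotation as Ro
    s=manip.get_state();d=manip.snapshot("wrist")
    T=np.eye(4);T[:3,:3]=Ro.from_euler("xyz",s["eef_rot"]).as_matrix();T[:3,3]=s["position"]
    W=np.linalg.inv(T@d["tool_from_camera"]);d["R"]=W[:3,:3];d["t"]=W[:3,3]
    cv2.imwrite(f"pics/{name}.png",d["image"][:,:,::-1]);np.savez(name+".npz",**d)
    print(s["position"].round(4),s["eef_rot"].round(4),s["t"]);return d
def knob(d,guess,ztop,r=.03):
    "centre of knob top: depth points near guess above the lid, within 5 mm of the top"
    P=cloud(d);m=(np.hypot(P[...,0]-guess[0],P[...,1]-guess[1])<r)&(abs(P[...,2]-ztop)<.006)&(d["depth"]>0)
    pts=P[m][:,:2].astype(np.float32);c,rad=cv2.minEnclosingCircle(pts)
    print("knob",len(pts),"circle",np.round(c,4),"r",round(rad,4),"mean",pts.mean(0).round(4),"z",np.median(P[m][:,2]).round(4))
E
python3 - <<'E'
from h import *
d=wrist("w1");knob(d,(.424,.051),.15)
d=dict(np.load("top0.npz"))
for g,z in [((.424,.051),.151),((.433,.187),.129),((.4155,.2945),.107),((.424,-.06),.085)]: knob(d,g,z)
E
```

```text
t: 1.9
position: [0.4231, 0.0566, 0.2544]
eef_rot: [-1.57, -0.0, 1.581]
contact_force: [-0.2, 0.9, 0.5]
gripper_width: 0.0645
[0.4231 0.0566 0.2544] [-1.5704e+00 -3.0000e-04  1.5810e+00] 1.9
knob 1033 circle [0.4217 0.0534] r 0.0131 mean [0.4207 0.0534] z 0.1508
knob 172 circle [0.4235 0.051 ] r 0.0129 mean [0.4234 0.0508] z 0.1504
knob 164 circle [0.4321 0.1882] r 0.013 mean [0.432  0.1876] z 0.1278
knob 161 circle [0.4154 0.2958] r 0.0132 mean [0.4153 0.2947] z 0.1057
knob 152 circle [ 0.4241 -0.0598] r 0.0129 mean [ 0.4239 -0.0598] z 0.084
```

View pics/w1.png

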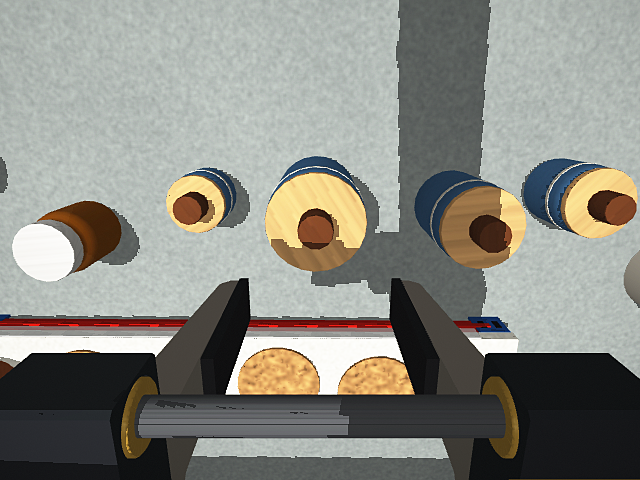

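The wrist view agrees with the top view: the XL knob is at (316,229), centred between the open fingers. I'll descend and grip.

```bash
python3 -m crank '[[-4,30,0,0,0,0],[-4,60,0,0,0,0],[-4,85,0,0,0,0],[-4,105,0,0,0,0],[-4,118,0,0,0,0],[-4,125,0,0,0,0],[-4,125,0,0,0,0],[-4,125,0,0,0,0]]' 0.7
python3 -c "
from h import *
s=manip.get_state();print(s['position'],s['contact_force'])"
```

```text
t: 2.95
position: [0.4238, 0.0508, 0.1301]
eef_rot: [-1.572, -0.0, 1.578]
contact_force: [0.3, 0.1, 0.4]
gripper_width: 0.0642
[0.42381308 0.05080292 0.1301365 ] [0.26426428 0.11785226 0.3605662 ]
```

Next I'll close on the knob and lift a little, with a check before going higher.

```bash
python3 -m crank '[[0,0,0,0,0,0],[0,0,0,0,0,0],[0,0,0,0,0,0],[0,0,0,0,0,0],[0,0,0,0,0,0],[0,0,0,0,0,0],[0,-10,0,0,0,0],[0,-20,0,0,0,0]]' 0
python3 -m crank '[[0,-20,0,0,0,0],[0,-45,0,0,0,0],[0,-75,0,0,0,0],[0,-105,0,0,0,0],[0,-125,0,0,0,0],[0,-125,0,0,0,0]]'
python3 - <<'E'
from h import *
wrist("w2")
E
```

```text
t: 3.95
position: [0.4227, 0.05, 0.1498]
eef_rot: [-1.57, 0.001, 1.578]
contact_force: [0.2, -0.1, -5.1]
gripper_width: 0.0252
t: 4.7
position: [0.424, 0.0504, 0.276]
eef_rot: [-1.574, -0.001, 1.578]
contact_force: [0.3, -0.5, -4.3]
gripper_width: 0.0255
[0.424  0.0504 0.276 ] [-1.5742e+00 -9.0000e-04  1.5779e+00] 4.7
```

View pics/w2.png

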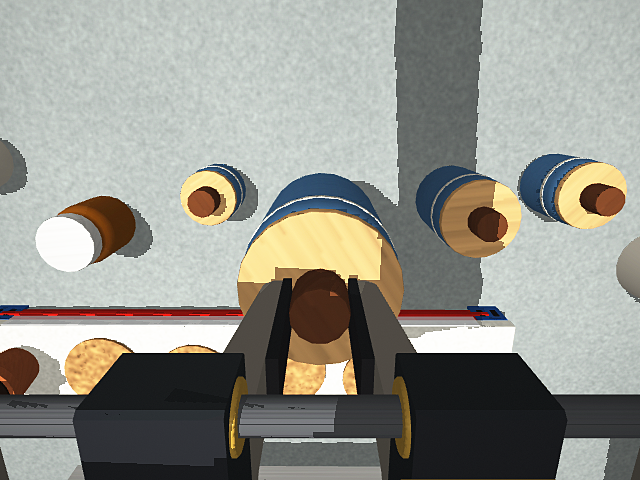

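The knob sits centred in the jaws at (320,307), and the 5 N load and 25 mm opening confirm the grip. Next stop is the pad beside the plant.

```bash
python3 -m crank '[[-20,0,-16,0,0,0],[-60,0,-49,0,0,0],[-105,0,-86,0,0,0],[-150,0,-123,0,0,0],[-190,0,-156,0,0,0],[-225,0,-184,0,0,0],[-244,0,-200,0,0,0],[-244,0,-200,0,0,0]]'
python3 -m crank '[[0,0,0,0,0,0],[0,0,0,0,0,0]]'
python3 - <<'E'
from h import *
d=wrist("w3");knob(d,(d["R"].T@-d["t"])[:2]*0+manip.get_state()["position"][:2],manip.get_state()["position"][2]+.02)
t=manip.snapshot("top");np.savez("top1.npz",**t);z=manip.get_state()["position"][2]
knob(t,manip.get_state()["position"][:2],z-.003,.045)  # lid
E
```

```text
t: 5.75
position: [0.6244, -0.194, 0.2719]
eef_rot: [-1.567, 0.001, 1.575]
contact_force: [-0.8, 0.6, -4.2]
gripper_width: 0.0252
t: 6.0
position: [0.6246, -0.1907, 0.2742]
eef_rot: [-1.57, -0.001, 1.579]
contact_force: [0.2, 0.1, -4.7]
gripper_width: 0.0248
[ 0.6246 -0.1907  0.2742] [-1.5699e+00 -9.0000e-04  1.5794e+00] 6.0
knob 4036 circle [ 0.6155 -0.191 ] r 0.0266 mean [ 0.6203 -0.1909] z 0.2956
knob 206 circle [ 0.6239 -0.1668] r 0.0289 mean [ 0.6144 -0.1642] z 0.2721
```

```bash
python3 -m crank '[[-1,25,-1,0,0,0],[-1,50,-1,0,0,0],[-1,70,-1,0,0,0],[-1,82,-1,0,0,0],[-1,86,-1,0,0,0],[-1,89,-1,0,0,0],[-1,90,-1,0,0,0],[-1,90,-1,0,0,0]]'
python3 -m crank '[[0,1,0,0,0,0],[0,1,0,0,0,0]]'
```

```text
t: 7.1
position: [0.6264, -0.193, 0.185]
eef_rot: [-1.572, 0.0, 1.578]
contact_force: [-0.2, 0.9, -4.6]
gripper_width: 0.0251
t: 7.35
position: [0.6262, -0.1929, 0.1838]
eef_rot: [-1.571, 0.0, 1.578]
contact_force: [-1.1, 0.5, -3.6]
gripper_width: 0.0248
```

```bash
python3 -m crank '[[0,1,0,0,0,0],[0,1,0,0,0,0],[0,1,0,0,0,0]]'
python3 -m crank '[[0,0,0,0,0,0],[0,0,0,0,0,0],[0,0,0,0,0,0],[0,0,0,0,0,0],[0,-20,0,0,0,0],[0,-50,0,0,0,0],[0,-80,0,0,0,0],[0,-80,0,0,0,0]]' 0.7
python3 - <<'E'
from h import *
d=wrist("w4");knob(d,(.625,-.192),.204)
E
```

```text
t: 7.72
position: [0.6268, -0.1929, 0.1837]
eef_rot: [-1.573, 0.0, 1.578]
contact_force: [-1.4, 1.0, 5.3]
gripper_width: 0.0257
t: 8.72
position: [0.6278, -0.1938, 0.2667]
eef_rot: [-1.577, 0.001, 1.578]
contact_force: [0.2, -0.5, 0.0]
gripper_width: 0.0643
[ 0.6278 -0.1938  0.2667] [-1.5773e+00  1.5000e-03  1.5781e+00] 8.725
knob 1398 circle [ 0.6244 -0.1914] r 0.013 mean [ 0.6234 -0.1914] z 0.2049
```

XL is set down, with its knob at (.624,-.191) against the pad at (.625,-.192). Next is L.

```bash
python3 -m crank '[[50,0,25,0,0.4,0],[105,0,52,0,0.4,0],[160,0,80,0,0.4,0],[215,0,107,0,0.4,0],[270,0,135,0,0.4,0],[325,0,162,0,0.4,0],[382,0,191,0,0.4,0],[382,0,191,0,0.4,0]]'
python3 -m crank '[[0,30,0,0,0,0],[0,60,0,0,0,0],[0,60,0,0,0,0]]'
python3 - <<'E'
from h import *
d=wrist("w5");knob(d,(.432,.188),.128)
E
```

```text
t: 9.78
position: [0.4294, 0.1917, 0.2619]
eef_rot: [-1.569, -0.0, 1.58]
contact_force: [-0.2, -0.9, 0.1]
gripper_width: 0.0644
t: 10.15
position: [0.431, 0.1858, 0.2006]
eef_rot: [-1.566, 0.003, 1.57]
contact_force: [-0.3, 0.3, 1.1]
gripper_width: 0.0648
[0.431  0.1858 0.2006] [-1.5664  0.0033  1.5697] 10.15
knob 1288 circle [0.4303 0.1907] r 0.0132 mean [0.4294 0.1904] z 0.1289
```

```bash
python3 -m crank '[[3,30,0,0,0,0],[3,60,0,0,0,0],[3,80,0,0,0,0],[3,90,0,0,0,0],[3,95,0,0,0,0],[3,95,0,0,0,0],[3,95,0,0,0,0]]'
python3 -m crank '[[0,0,0,0,0,0],[0,0,0,0,0,0],[0,0,0,0,0,0],[0,0,0,0,0,0],[0,0,0,0,0,0],[0,0,0,0,0,0],[0,-10,0,0,0,0],[0,-20,0,0,0,0]]' 0
python3 -m crank '[[0,-20,0,0,0,0],[0,-50,0,0,0,0],[0,-85,0,0,0,0],[0,-120,0,0,0,0],[0,-145,0,0,0,0],[0,-145,0,0,0,0],[0,-145,0,0,0,0]]'
```

```text
t: 11.08
position: [0.4328, 0.1909, 0.1083]
eef_rot: [-1.572, -0.001, 1.571]
contact_force: [-0.6, 0.4, 0.1]
gripper_width: 0.0645
t: 12.08
position: [0.4319, 0.1904, 0.1278]
eef_rot: [-1.57, 0.001, 1.571]
contact_force: [0.4, 0.6, -4.4]
gripper_width: 0.025
t: 12.95
position: [0.4315, 0.1902, 0.2716]
eef_rot: [-1.569, 0.001, 1.571]
contact_force: [-0.4, 0.2, -5.1]
gripper_width: 0.025
```

```bash
python3 -m crank '[[-22,0,-16,0,0,0],[-70,0,-50,0,0,0],[-120,0,-86,0,0,0],[-170,0,-122,0,0,0],[-215,0,-154,0,0,0],[-255,0,-183,0,0,0],[-281,0,-202,0,0,0],[-281,0,-202,0,0,0]]'
python3 -m crank '[[0,30,0,0,0,0],[0,60,0,0,0,0],[0,85,0,0,0,0],[0,100,0,0,0,0],[0,106,0,0,0,0],[0,109,0,0,0,0],[0,110,0,0,0,0],[0,110,0,0,0,0]]'
```

```text
t: 13.95
position: [0.634, -0.0936, 0.27]
eef_rot: [-1.567, 0.002, 1.567]
contact_force: [-0.2, 0.2, -4.3]
gripper_width: 0.0254
t: 14.95
position: [0.6348, -0.0903, 0.1633]
eef_rot: [-1.572, -0.0, 1.571]
contact_force: [-0.0, 0.6, -4.4]
gripper_width: 0.0254
```

```bash
python3 -m crank '[[0,1,0,0,0,0],[0,2,1,0,0,0],[0,2,1,0,0,0],[0,2,1,0,0,0]]'
python3 -m crank '[[0,0,0,0,0,0],[0,0,0,0,0,0],[0,0,0,0,0,0],[0,0,0,0,0,0],[0,-20,0,0,0,0],[0,-50,0,0,0,0],[0,-100,0,0,0,0],[0,-100,0,0,0,0]]' 0.7
python3 - <<'E'
from h import *
d=wrist("w6");knob(d,(.633,-.091),.182)
E
```

```text
t: 15.45
position: [0.6345, -0.0903, 0.1617]
eef_rot: [-1.574, 0.0, 1.571]
contact_force: [0.1, -0.1, 3.9]
gripper_width: 0.025
t: 16.45
position: [0.636, -0.0912, 0.2666]
eef_rot: [-1.58, 0.0, 1.571]
contact_force: [0.4, -0.7, 0.5]
gripper_width: 0.0645
[ 0.636  -0.0912  0.2666] [-1.5804e+00  5.0000e-04  1.5709e+00] 16.45
knob 1196 circle [ 0.6327 -0.0904] r 0.013 mean [ 0.6318 -0.0905] z 0.1829
```

L is at (.633,-.090) against the pad at (.633,-.091). Next is M.

```bash
python3 -m crank '[[50,0,28,0,0,0],[104,0,58,0,0,0],[158,0,89,0,0,0],[210,0,118,0,0,0],[262,0,147,0,0,0],[314,0,177,0,0,0],[360,0,203,0,0,0],[387,0,218,0,0,0]]'
python3 -m crank '[[0,30,0,0,0,0],[0,60,0,0,0,0],[0,80,0,0,0,0],[0,80,0,0,0,0]]'
python3 - <<'E'
from h import *
d=wrist("w7");knob(d,(.4154,.2955),.106)
E
```

```text
t: 17.5
position: [0.4129, 0.2989, 0.2601]
eef_rot: [-1.569, 0.0, 1.575]
contact_force: [0.5, 0.0, -0.3]
gripper_width: 0.0643
t: 18.0
position: [0.414, 0.2956, 0.179]
eef_rot: [-1.568, 0.003, 1.571]
contact_force: [0.6, 0.2, 0.2]
gripper_width: 0.0644
[0.414  0.2956 0.179 ] [-1.5676  0.0031  1.5712] 18.0
knob 1288 circle [0.4133 0.2978] r 0.013 mean [0.4122 0.2977] z 0.1069
```

```bash
python3 -m crank '[[1,30,0,0,0,0],[1,60,0,0,0,0],[1,80,0,0,0,0],[1,90,0,0,0,0],[1,95,0,0,0,0],[1,95,0,0,0,0],[1,95,0,0,0,0]]'
python3 -m crank '[[0,0,0,0,0,0],[0,0,0,0,0,0],[0,0,0,0,0,0],[0,0,0,0,0,0],[0,0,0,0,0,0],[0,0,0,0,0,0],[0,-10,0,0,0,0],[0,-20,0,0,0,0]]' 0
python3 -m crank '[[0,-20,0,0,0,0],[0,-50,0,0,0,0],[0,-85,0,0,0,0],[0,-120,0,0,0,0],[0,-150,0,0,0,0],[0,-165,0,0,0,0],[0,-165,0,0,0,0],[0,-165,0,0,0,0]]'
```

```text
t: 18.92
position: [0.4157, 0.298, 0.0863]
eef_rot: [-1.572, -0.001, 1.571]
contact_force: [-0.6, -0.7, 0.6]
gripper_width: 0.0643
t: 19.92
position: [0.4151, 0.2974, 0.1061]
eef_rot: [-1.57, 0.001, 1.571]
contact_force: [0.3, -0.5, -2.1]
gripper_width: 0.0253
t: 20.92
position: [0.4146, 0.2972, 0.2694]
eef_rot: [-1.569, 0.002, 1.571]
contact_force: [-0.4, 0.3, -2.1]
gripper_width: 0.0253
```

```bash
python3 -m crank '[[-22,0,-16,0,0,0],[-70,0,-50,0,0,0],[-120,0,-86,0,0,0],[-170,0,-122,0,0,0],[-215,0,-155,0,0,0],[-258,0,-186,0,0,0],[-285,0,-206,0,0,0],[-285,0,-206,0,0,0]]'
python3 -m crank '[[0,30,0,0,0,0],[0,65,0,0,0,0],[0,95,0,0,0,0],[0,115,0,0,0,0],[0,125,0,0,0,0],[0,129,0,0,0,0],[0,130,0,0,0,0],[0,130,0,0,0,0]]'
```

```text
t: 21.92
position: [0.6216, 0.009, 0.2686]
eef_rot: [-1.568, 0.003, 1.566]
contact_force: [-0.7, 0.4, -3.5]
gripper_width: 0.0248
t: 22.92
position: [0.6219, 0.0127, 0.1414]
eef_rot: [-1.572, -0.0, 1.571]
contact_force: [0.3, 0.4, -2.6]
gripper_width: 0.0248
```

```bash
python3 -m crank '[[0,1,0,0,0,0],[0,2,1,0,0,0],[0,2,1,0,0,0],[0,2,1,0,0,0]]'
python3 -m crank '[[0,0,0,0,0,0],[0,0,0,0,0,0],[0,0,0,0,0,0],[0,0,0,0,0,0],[0,-20,0,0,0,0],[0,-60,0,0,0,0],[0,-120,0,0,0,0],[0,-120,0,0,0,0]]' 0.7
python3 - <<'E'
from h import *
d=wrist("w8");knob(d,(.620,.012),.160)
E
```

```text
t: 23.42
position: [0.6214, 0.0129, 0.1396]
eef_rot: [-1.573, -0.0, 1.571]
contact_force: [1.1, 0.5, 5.6]
gripper_width: 0.0253
t: 24.42
position: [0.6236, 0.0122, 0.2654]
eef_rot: [-1.582, -0.001, 1.571]
contact_force: [0.5, -0.1, -0.9]
gripper_width: 0.0644
[0.6236 0.0122 0.2654] [-1.5820e+00 -1.4000e-03  1.5708e+00] 24.425
knob 1039 circle [0.6195 0.0128] r 0.0131 mean [0.6187 0.0128] z 0.1609
```

```bash
python3 -m crank '[[-15,0,40,0,0,0],[-33,0,90,0,0,0],[-51,0,140,0,0,0],[-66,0,180,0,0,0],[-71,0,197,0,0,0],[-71,0,197,0,0,0],[-71,50,197,0,0,0],[-71,90,197,0,0,0]]'
python3 -m crank '[[0,10,0,0,0,0],[0,10,0,0,0,0]]'
python3 - <<'E'
from h import *
d=wrist("w9");knob(d,(.424,-.059),.084)
E
```

```text
t: 25.48
position: [0.4251, -0.0577, 0.1674]
eef_rot: [-1.572, 0.001, 1.573]
contact_force: [0.6, 1.0, 0.4]
gripper_width: 0.0645
t: 25.72
position: [0.4243, -0.0582, 0.1586]
eef_rot: [-1.57, 0.001, 1.572]
contact_force: [0.2, 0.6, -0.2]
gripper_width: 0.064
[ 0.4243 -0.0582  0.1586] [-1.5701e+00  9.0000e-04  1.5717e+00] 25.725
knob 1277 circle [ 0.422  -0.0575] r 0.013 mean [ 0.4211 -0.0576] z 0.0849
```

```bash
python3 -m crank '[[0,30,1,0,0,0],[0,60,1,0,0,0],[0,80,1,0,0,0],[0,90,1,0,0,0],[0,95,1,0,0,0],[0,95,1,0,0,0],[0,95,1,0,0,0]]'
python3 -m crank '[[0,0,0,0,0,0],[0,0,0,0,0,0],[0,0,0,0,0,0],[0,0,0,0,0,0],[0,0,0,0,0,0],[0,0,0,0,0,0],[0,-10,0,0,0,0],[0,-20,0,0,0,0]]' 0
python3 -m crank '[[0,-20,0,0,0,0],[0,-50,0,0,0,0],[0,-85,0,0,0,0],[0,-120,0,0,0,0],[0,-150,0,0,0,0],[0,-175,0,0,0,0],[0,-185,0,0,0,0],[0,-185,0,0,0,0]]'
```

```text
t: 26.65
position: [0.423, -0.0583, 0.0642]
eef_rot: [-1.572, -0.0, 1.571]
contact_force: [0.4, -0.2, -0.7]
gripper_width: 0.0642
t: 27.65
position: [0.4222, -0.0585, 0.0841]
eef_rot: [-1.57, 0.0, 1.571]
contact_force: [0.1, -0.2, -2.2]
gripper_width: 0.025
t: 28.65
position: [0.4224, -0.0584, 0.2688]
eef_rot: [-1.572, -0.0, 1.571]
contact_force: [-0.9, 0.7, -3.2]
gripper_width: 0.025
```

```bash
python3 -m crank '[[16,0,-16,0,0,0],[46,0,-52,0,0,0],[78,0,-90,0,0,0],[110,0,-128,0,0,0],[142,0,-166,0,0,0],[166,0,-194,0,0,0],[177,0,-207,0,0,0],[177,0,-207,0,0,0]]'
python3 -m crank '[[0,30,0,0,0,0],[0,70,0,0,0,0],[0,105,0,0,0,0],[0,130,0,0,0,0],[0,143,0,0,0,0],[0,148,0,0,0,0],[0,150,0,0,0,0],[0,150,0,0,0,0]]'
```

```text
t: 29.65
position: [0.6294, 0.1212, 0.2657]
eef_rot: [-1.568, 0.001, 1.574]
contact_force: [0.6, -0.4, -2.3]
gripper_width: 0.0248
t: 30.65
position: [0.6298, 0.1189, 0.1194]
eef_rot: [-1.572, -0.0, 1.571]
contact_force: [1.4, -0.2, -2.2]
gripper_width: 0.025
```

Next I'll seat it, release, raise the arm and move it back to clear the cameras.

```bash
python3 -m crank '[[0,1,0,0,0,0],[0,2,0,0,0,0],[0,2,0,0,0,0],[0,2,0,0,0,0]]'
python3 -m crank '[[0,0,0,0,0,0],[0,0,0,0,0,0],[0,0,0,0,0,0],[0,0,0,0,0,0],[0,-20,0,0,0,0],[0,-60,0,0,0,0],[0,-120,0,0,0,0],[0,-150,0,0,0,0]]' 0.7
python3 -m crank '[[50,0,25,0,0,0],[100,0,50,0,0,0],[150,0,75,0,0,0],[200,0,100,0,0,0],[250,0,125,0,0,0],[300,0,150,0,0,0],[350,0,175,0,0,0],[350,0,175,0,0,0]]'
python3 -m crank '[[0,0,0,0,0,0],[0,0,0,0,0,0]]'
python3 - <<'E'
from h import *
d=manip.snapshot("top");cv2.imwrite("pics/top2.png",d["image"][:,:,::-1])
for g,z in [((.625,-.192),.204),((.633,-.091),.182),((.620,.012),.160),((.63,.1185),.138)]: knob(d,g,z)
P=cloud(d);m=(abs(P[...,0]-.395)<.04)&(abs(P[...,1]+.311)<.04)&(P[...,2]>.09)
t=dict(np.load("top0.npz"));Q=cloud(t);n=(abs(Q[...,0]-.395)<.04)&(abs(Q[...,1]+.311)<.04)&(Q[...,2]>.09)
print("vase",P[m].mean(0),Q[n].mean(0))
s=manip.snapshot("side");cv2.imwrite("pics/side2.png",s["image"][:,:,::-1]);print(manip.get_state()["t"])
E
```

```text
t: 31.15
position: [0.63, 0.119, 0.1176]
eef_rot: [-1.572, -0.001, 1.571]
contact_force: [-0.8, 0.3, 4.8]
gripper_width: 0.0251
t: 32.15
position: [0.6308, 0.1186, 0.2719]
eef_rot: [-1.577, -0.002, 1.571]
contact_force: [-0.3, 0.7, 0.3]
gripper_width: 0.0644
t: 33.15
position: [0.4501, 0.474, 0.2674]
eef_rot: [-1.57, -0.003, 1.58]
contact_force: [0.3, -0.6, -0.6]
gripper_width: 0.0645
t: 33.4
position: [0.4556, 0.467, 0.2674]
eef_rot: [-1.572, -0.0, 1.568]
contact_force: [0.9, -0.2, -0.8]
gripper_width: 0.0643
knob 198 circle [ 0.6257 -0.1931] r 0.0131 mean [ 0.6255 -0.1925] z 0.2045
knob 183 circle [ 0.6344 -0.0925] r 0.0131 mean [ 0.6338 -0.0921] z 0.1824
knob 173 circle [0.6212 0.0109] r 0.0132 mean [0.6204 0.0108] z 0.1598
knob 164 circle [0.6306 0.1166] r 0.0129 mean [0.6305 0.1166] z 0.1381
vase [ 0.39499957 -0.30958811  0.10069793] [ 0.39503667 -0.30963394  0.10064777]
33.5
```

View pics/side2.png

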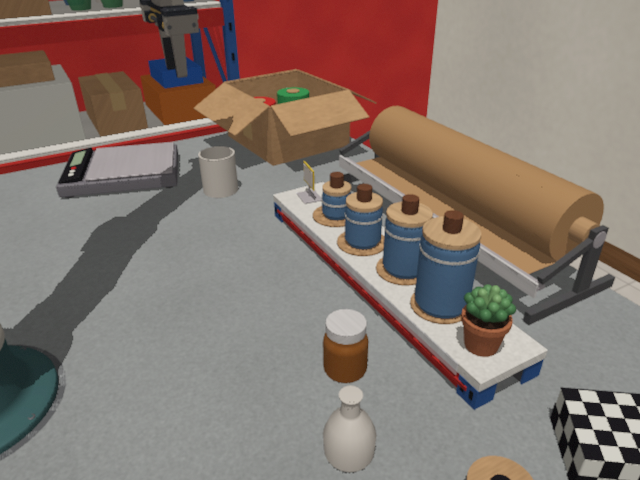

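View pics/top2.png

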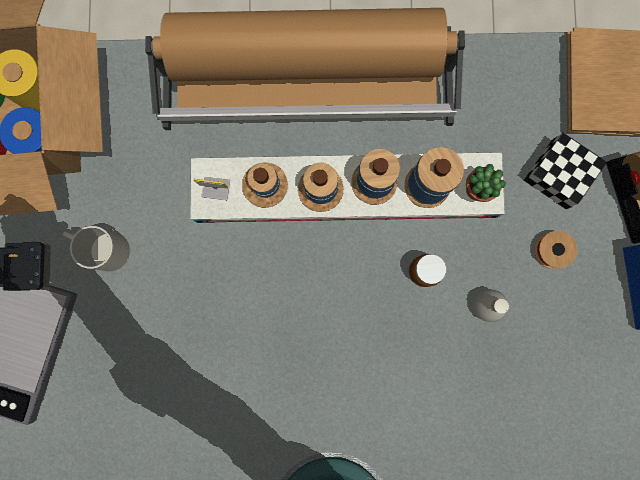

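The side view shows all four upright and centred, descending from the plant (487,310) to the ticket (308,185). The top view agrees, the vase at (490,305) hasn't moved, and the gripper is clear of everything.

```bash
python3 -c "
from workcell import manip
print(manip.job_done())"
```

```text
the job is handed in; nothing more can be done
None
```

The four canisters are on the display step, upright and released, running from the tallest next to the plant to the shortest next to the price ticket. I carried each one by its knob, finished at about 33.5 s of the 96 s allowed, and handed the job in; it gave no verdict.

- **Position:** the last top view put all four canisters within about 2 mm of their pad centres (12 mm allowed), with the knob tops at the heights expected for standing on the pads.
- **Bud vase:** it had moved less than 0.1 mm between the first and last top views.
- **Robot:** the gripper was well clear of everything at the end.
- **Disagreement:** wrist and top cameras differed by 1–3 mm throughout, close to the stated calibration error. No check failed.

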